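# Change the sample tube in the polarimeter

### The job

The tube with brass caps in the polarimeter has been measured: open the chamber lid by its handle, take that tube out and lay it in the empty place of the wooden rack, bulb the same way as the two tubes already there. Then lay the blue-capped tube from the white stand in the polarimeter's trough, bulb towards the end with the screen, and close the lid fully. It is glassware: set the tubes down rather than dropping them, and do not disturb anything else on the bench.

Things in the scene. Friction and masses are not known exactly. Their poses are not given: they have to be found in the camera images.
- lid (a joint): grey chamber lid of the polarimeter (170 x 190 x 12 mm, reaching 175 mm to the front from its hinge at the far side); 0 = closed, as it starts, growing in rad as the near edge swings up and back; stop at 1.85. Stiff: it stays at any angle and takes up to 4 N at the handle. Closed, it hides the tube inside.
- lid_handle (a point): centre of the lid's round steel handle bar, 12 mm thick, 110 mm long between end posts, parallel to the hinge. Lid closed: 32 mm above the lid's top, 155 mm in front of the hinge line and 44 mm above it. It turns with the lid: x from the handle to the hinge, y along the bar, z out of the outer face. With the lid upright the bar is on its far side, 20 mm below the top edge.
- lid_hinge (a point): middle of the lid's hinge line, fixed on the polarimeter, 129 mm above the bench; same axes as polarimeter. The hinge line runs along y.
- polarimeter: white-grey bench polarimeter, fixed, 440 mm long (y), 260 mm deep (x). Origin on the bench under its middle; x from front to back, y from the screen end (-y, blue screen) to the lamp end (+y, louvres). Top 128 mm high; screen console to 167 mm, beyond y = -91 mm. Under the lid a black chamber: x -60 to +85, y -82 to +82 mm, floor at 66 mm.
- trough (a point): where the middle of a tube's axis lies in the chamber: 10 mm in front of the polarimeter's middle, 100.6 mm above the bench, 27 mm below the rim; axes as polarimeter, the tube lies along y. Two 90-degree V saddles carry its end caps, 43 to 79 mm either side of the middle, rising to the tube's axis; between them is free space for fingers. 17 mm play either way along y.
- rack: wooden rack 180 x 176 mm, 35 mm high at the ridges between places, fixed on the bench, with three parallel places for tubes, 56 mm apart. Origin: on the bench under its middle; x runs along the places, the bulbs of the tubes in it point to +x, z up. The middle place (y = 0) and the one at y = +56 mm hold reference tubes.
- free_place (a point): where the middle of a tube's axis lies in the rack's empty place: y = -56 mm in the rack's frame, 40.6 mm above the bench; axes as rack, the tube lies along x. Its end caps rest in two V saddles as in the trough, 43 to 79 mm either side of the middle; between them only the base, 12 mm high. 17 mm play either way along x.
- stand: white plastic stand 172 x 58 mm for one tube, fixed on the bench, with two V saddles like the rack's. Origin: on the bench under its middle; x along the tube in it, towards its bulb.
- tube_done: glass polarimeter tube, 130 mm long, 120 g: barrel 18 mm across, two round end caps (32 mm across, 16 mm long), brass, the bulb-end one with a red ring, and a glass bulb (26 mm across, 28 mm long) near one end. Origin on its axis at mid-length, x along the tube to the bulb end. Grip the barrel mid-way (plain for x = -49 to +19 mm). Measured; starts in the trough, bulb to the screen.
- tube_done_bulb (a point): centre of the bulb of the brass-capped tube, on its axis 33 mm from mid-length.
- tube_next: glass polarimeter tube, 130 mm long, 120 g: barrel 18 mm across, two round end caps (32 mm across, 16 mm long), blue, the bulb-end one with a red ring, and a glass bulb (26 mm across, 28 mm long) near one end. Origin on its axis at mid-length, x along the tube to the bulb end. Grip the barrel mid-way (plain for x = -49 to +19 mm). Starts on the white stand, axis 40.6 mm high.
- tube_next_bulb (a point): centre of the bulb of the blue-capped tube, on its axis 33 mm from mid-length.
- ref_1: reference tube with dark steel caps, of the same make and axes, in the middle place of the rack; stays there.
- ref_2: reference tube with dark steel caps, in the outer place of the rack (y = +56 mm); stays there.
- beaker: glass beaker, 70 mm wide, 95 mm high, standing behind the gap between polarimeter and rack; leave alone. Origin under its centre.
- small_bottle: small glass bottle, 44 mm wide, 85 mm high, standing beyond the stand; leave alone. Origin under its centre.
- calculator: dark pocket calculator, 140 x 74 x 14 mm, lying between the robot and the rack; leave alone. Origin under its centre.
Things that resemble listed ones, but are neither listed nor needed, are in the scene too. What is shaped like the tube_next but pink is not meant.

How it is judged:
On the way, in this order (a step that is already met when the one before it is completed fails the run):
1. the chamber lid is open (beyond 1.2 rad) (value of joint lid above 1.2 rad), for 0.2 s.
2. the brass-capped tube lies in the rack's empty place, bulb the same way as the others, released (x of tube_done in the frame of free_place between -0.018 and 0.018 m and y of tube_done in the frame of free_place between -0.006 and 0.006 m and z of tube_done in the frame of free_place between -0.005 and 0.005 m and x of tube_done_bulb in the frame of free_place above 0 m and angle between the x axis of tube_done and the x axis of free_place, either way round below 0.1 rad and contact force between the fingers and tube_done below 0.05 N and linear speed of tube_done below 0.03 m/s), for 0.2 s.
3. the blue-capped tube lies in the trough, bulb to the screen end, released (y of tube_next in the frame of trough between -0.018 and 0.018 m and x of tube_next in the frame of trough between -0.006 and 0.006 m and z of tube_next in the frame of trough between -0.005 and 0.005 m and y of tube_next_bulb in the frame of trough below 0 m and angle between the x axis of tube_next and the y axis of trough, either way round below 0.1 rad and contact force between the fingers and tube_next below 0.05 N and linear speed of tube_next below 0.03 m/s), for 0.2 s.
4. the lid is closed (below 0.06 rad) (value of joint lid below 0.06 rad), for 0.2 s.
At the end, for the whole second after the job is handed in: Brass-capped tube at rest in the rack's empty place, bulb like the others; blue-capped tube at rest in the trough, bulb to the screen end (each within 18 mm along, 6 mm across, 5 mm in height, 0.1 rad); lid below 0.06 rad; reference tubes within 15 mm of their start (all of step 2 and all of step 3 and distance of each of ref_1, ref_2 from where it was at the start of the episode below 0.015 m and value of joint lid below 0.06 rad); the robot touches nothing.
It fails at once if a tube is let fall (moves faster than 0.7 m/s out of the fingers, about a 25 mm drop) ((contact force between the fingers and tube_done below 0.05 N and linear speed of tube_done above 0.7 m/s) or (contact force between the fingers and tube_next below 0.05 N and linear speed of tube_next above 0.7 m/s)).
It fails at once if a reference tube in the rack is shifted by more than 15 mm (distance of any of ref_1, ref_2 from where it was at the start of the episode above 0.015 m).
It fails at once if the beaker, the small bottle or the calculator is shifted by more than 30 mm (distance of any of beaker, small_bottle, calculator from where it was at the start of the episode above 0.03 m).
It also fails if it takes over 72 s, if anything falls off the work surface, if the arm or the gripper's body presses on something with over 40 N, if the wrist force passes 120 N, or if a joint passes its speed limit or range.

### The arm

A 6-joint arm with a two-finger parallel gripper is mounted at the origin on the work surface. World frame = base frame: x ahead of the robot, y to its left, z up, the work surface at z = 0. Lengths are in m, angles in rad, forces in N, time in s.
With the tool pointing down it reaches from about 0.3 to 0.775 m from the base axis. Payload 14.6 kg.
Tool frame: the origin (TCP) lies midway between the tips of the shut fingers; the grasp point (between the pads) lies 19 mm behind it (ctrl.pinch_z is the distance from the TCP to the grasp point, in m); z points along the fingers, y is the line along which they close (so a half turn about z gives the same grasp; the last joint's range is limited). The gripper opens to 94 mm and grips with 3 to 60 N. Pads are 16 mm wide; open, the fingers measure 119 mm over their backs; the gripper's body (75 mm by 177 mm) begins 78 mm behind the grasp point.
Start: joints at [-1.417, 0.3, 1.521, -0, 1.321, -0.067], TCP at [0.12, -0.537, 0.205] pointing down, gripper open.
Joint ranges: [-3.03, 3.03], [-0.79, 2.21], [0.23, 2.52], [-1.04, 4.18], [0, 3.07], [-2.55, 2.55]. Speed limits (rad/s): [2.22, 2.22, 2.57, 3.14, 3.14, 3.14].

### API

Orientations are given as [roll, pitch, yaw] about the fixed x, y, z axes, in that order (R = Rz(yaw) Ry(pitch) Rx(roll)).
In Python, from station import ctrl gives the robot as it stands.
- The arm moves only by the tool jog_arm, never from a script. Its argument "motion" is a list of rows, each a list of 7 numbers: the shift along the tool's x, y, z in m, then the turn, a rotation vector about the tool's x, y, z in rad, then the opening, from -1 (shut) to 1 (fully open). In form: [[tx, ty, tz, rx, ry, rz, gripper], ...]. A call has 1 to 5 rows; each row shifts and turns the commanded pose from where the row before left it, along the tool's axes as they then stand; what a row does not reach is not made up. A row lasts 1/10 s, in which the tool goes at most 50 mm and 8.59 degrees, less where a joint would pass 70% of its speed; a pose out of reach is approached as far as the arm can. A call is refused whole if a number of a shift passes 0.05 or a number of a turn 0.15, either way. A call with a gripper value outside its range is refused whole. The fingers move at their own pace and stop on an object; "squeeze" is the grip in N (left out, the last holds). Time passes only in rows, so rows that do not move let the fingers close. It gives the time, the measured TCP pose, the force, the opening and the grip force at its end, in the units of the state.
- ctrl.get_obs(): the state, without advancing time (a new reading comes with each control period).
- ctrl.camera(name): name is "scene" or "top" or "wrist"; returns the picture (420x560x3 uint8, red, green, blue); there is no depth.
- ctrl.camera_model(name): a dict with "intrinsics" (3x3 intrinsics, pixels), "rvec" (rotation vector, rad) and "tvec" (3), from world to camera coordinates, as OpenCV has them. Camera axes: x right, y down, z forward; pixel columns grow to the right and rows downward; lengths in m; the calibration is good to about 2 mm. The wrist camera is an equidistant fisheye: a pixel r from the principal point sees the ray r / f radians off the axis. A picture is of the moment at which its call begins: read the wrist's pose just before it. camera_model takes no time and is no camera call; for the wrist camera it gives the pose at the moment of the call.
- ctrl.hand_in(): hands the job in; it is judged then, once.
The state is a dict: "time_s": time; "qpos": joint angles; "joint_vel": joint speeds; "tau": joint torques, N m; "ee_pos": TCP position; "eef_rot": TCP orientation; "force": force on the tool from outside, world axes, zero at the start; "moment": the same for the moment, N m; "grip_width": finger opening in m; "grip_force": force on a finger pad.
Only numpy, scipy, OpenCV 4.12 (cv2) and the standard library are available. Lean on these libraries where they do the work, as an engineer would, in place of code of your own. Each camera call takes 0.05 s, during which the arm holds its last target. There are 200 camera calls.

## Working session

There is one attempt and no reset: what is moved stays moved. The work goes in short steps, Python scripts to look and compute and a tool call to move; the robot and the scene stay as the last step left them, time stands still between calls to the robot, and variables do not carry over. Pictures are saved under pics/ and viewed, at most 10 in all, crops included, and the job is handed in when it is done.

Besides the shell and the picture viewer there is one more tool, called after "Call:" by a JSON object that holds its "fn" and its "kwargs". jog_arm: Moves the arm, as the interface text tells. Its arguments: {"type":"object","properties":{"motion":{"type":"array"},"squeeze":{"type":"number"}},"required":["motion"]}

```bash
mkdir -p pics; ls
python3 - <<'E'
from station import ctrl
import cv2
for n in("scene","top"):
    cv2.imwrite(f"pics/{n}0.png",ctrl.camera(n)[:,:,::-1])
    m=ctrl.camera_model(n);print(n,m)
print(ctrl.get_obs())
E
```

```text
pics
scene {'intrinsics': array([[420.31271813,   0.        , 283.45212927],
       [  0.        , 420.31271813, 210.91743592],
       [  0.        ,   0.        ,   1.        ]]), 'rvec': array([ 0.87546032,  2.32736826, -1.24215902]), 'tvec': array([0.44334966, 0.00516392, 1.55716647])}
top {'intrinsics': array([[425.39859778,   0.        , 275.40294159],
       [  0.        , 425.39859778, 214.05130053],
       [  0.        ,   0.        ,   1.        ]]), 'rvec': array([ 2.14283927, -2.10060554,  0.17815167]), 'tvec': array([-0.14138455,  0.52082427,  1.12087853])}
{'time_s': 0.1, 'qpos': array([-1.41656622e+00,  3.00414855e-01,  1.52148068e+00, -1.14940575e-05,
        1.32068157e+00, -6.65947484e-02]), 'joint_vel': array([ 0.00126204,  0.00053797, -0.00086432,  0.00016337, -0.0003432 ,
        0.00217688]), 'tau': array([ 2.81865832e-03, -5.32640040e+01, -3.53282654e+01,  7.09784939e-02,
        2.34865886e-02, -5.13424959e-05]), 'ee_pos': array([ 0.12043286, -0.5364319 ,  0.20495965]), 'eef_rot': array([-3.14060963e+00, -5.44025141e-05,  2.20827684e-01]), 'force': array([-0.71426891, -0.54462533,  0.22853363]), 'moment': array([-0.02598208,  0.040193  , -0.0259335 ]), 'grip_force': 0.0, 'grip_width': 0.09435695303651624}
```

View pics/top0.png

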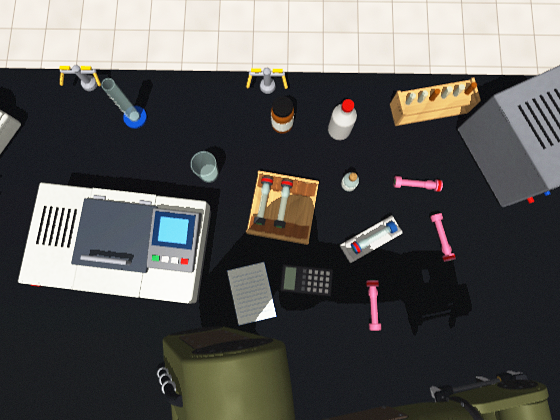

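View pics/scene0.png

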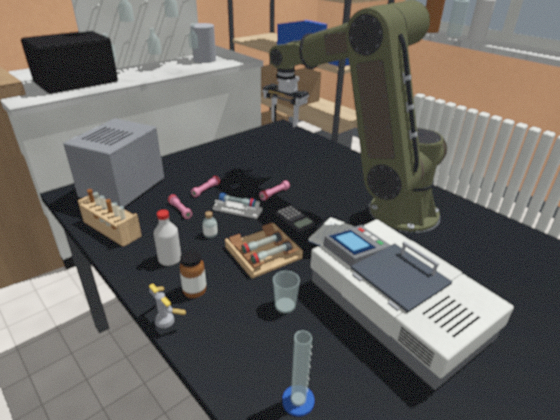

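The top view shows the polarimeter at (115,243), the rack at (283,207) with its empty place on the right, and the stand with the blue tube at (372,240). Lookalikes for tube_next are the pink tubes at (420,184), (443,237) and (374,305). I choose the blue-capped one on the white stand at (372,240) and check it in a crop.

Run:
```python
import cv2
im=cv2.imread("pics/top0.png")
cv2.imwrite("pics/c1.png",cv2.resize(im[165:270,240:410],None,fx=4.5,fy=4.5,interpolation=cv2.INTER_CUBIC))
cv2.imwrite("pics/c2.png",cv2.resize(im[175:310,15:215],None,fx=4,fy=4,interpolation=cv2.INTER_CUBIC))
```

```text
(no output)
```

View pics/c1.png

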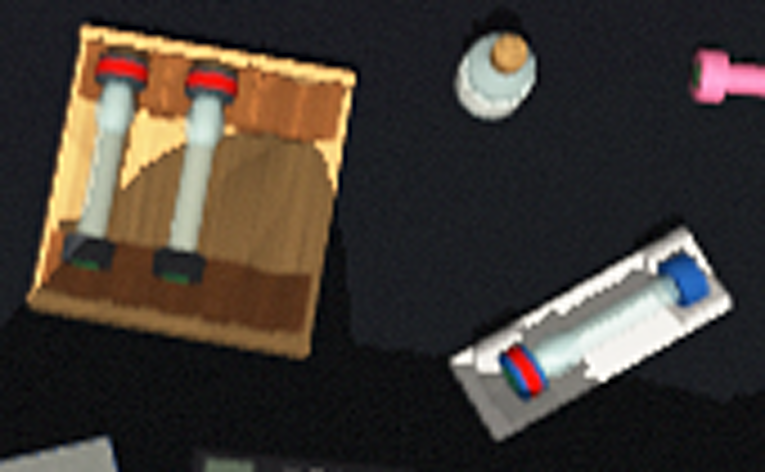

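View pics/c2.png

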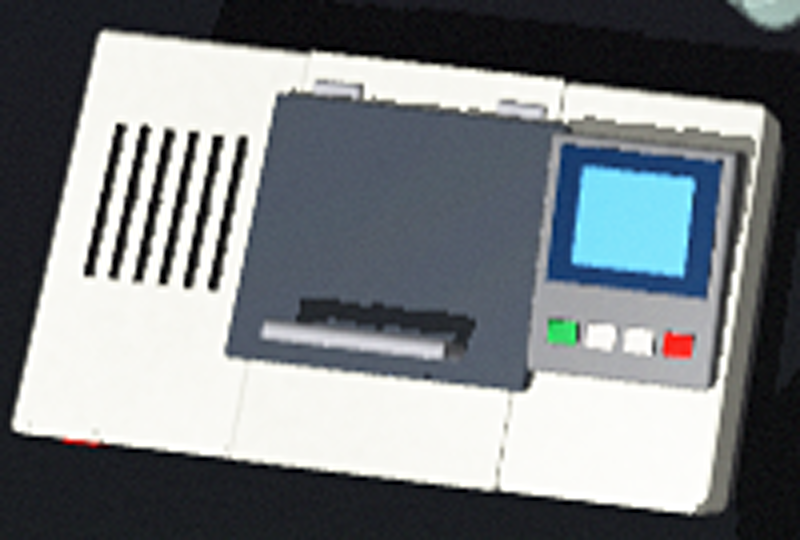

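c1 confirms the choice: blue caps, with the red-ring (bulb) end at lower left (523,370) and the plain cap at (685,278). The rack's free place is on the right, and the red rings (bulbs) are at the top. c2 shows the lid handle bar from (265,330) to (447,350), and the lid corners at (282,95), (568,128), (530,388) and (228,355).

```bash
cat > h.py <<'E'
import numpy as np,cv2
from station import ctrl
from scipy.spatial.transform import Rotation as R
def px2w(uv,z,cam="top"):
    m=ctrl.camera_model(cam);Rm=cv2.Rodrigues(np.array(m["rvec"]))[0];t=np.array(m["tvec"])
    o=-Rm.T@t;d=Rm.T@np.linalg.solve(m["intrinsics"],[uv[0],uv[1],1.]);return o+d*(z-o[2])/d[2]
def rig(local,world):
    L=np.array(local,float);W=np.array(world)[:,:2];a=L-L.mean(0);b=W-W.mean(0)
    th=np.arctan2((a[:,0]*b[:,1]-a[:,1]*b[:,0]).sum(),(a*b).sum())
    c,s=np.cos(th),np.sin(th);M=np.array([[c,-s],[s,c]]);t=W.mean(0)-M@L.mean(0)
    return th,t,(W-(L@M.T+t)).round(4),M
E
python3 - <<'E'
from h import *
m=ctrl.camera_model("top");Rm=cv2.Rodrigues(m["rvec"])[0];print("cam",-Rm.T@m["tvec"])
c1=lambda p:(240+p[0]/4.5-.4,165+p[1]/4.5-.4)
c2=lambda p:(15+p[0]/4-.4,175+p[1]/4-.4)
W=[px2w(c2(p),.128) for p in[(103,30),(13,433),(705,513),(772,105)]]
r=rig([(.13,.22),(-.13,.22),(-.13,-.22),(.13,-.22)],W);print("pol",r)
# handle & lid corners in pol frame
inv=lambda p:r[3].T@(p[:2]-r[1])
for p,z in[((265,330),.173),((447,350),.173),((282,95),.141),((568,128),.141),((530,388),.141),((228,355),.141)]:
    w=px2w(c2(p),z);print(w.round(4),inv(w).round(4))
caps=[px2w(c1(p),.0406) for p in[(122,70),(88,250),(211,84),(179,265)]]
print("caps",np.round(caps,4));q=rig([(.057,.056),(-.057,.056),(.057,0),(-.057,0)],caps);print("rack",q,"free",q[1]+q[3]@[0,-.056])
rc=[px2w(c1(p),.035)for p in[(83,27),(355,73),(307,357),(28,302)]];print(rig([(.09,.088),(.09,-.088),(-.09,-.088),(-.09,.088)],rc))
b=[px2w(c1(p),.0406) for p in[(523,370),(685,278)]];print("next",np.round(b,4),np.mean(b,0),np.arctan2(*(b[0]-b[1])[[1,0]]))
E
```

```text
cam [ 0.31512974 -0.14722632  1.19441779]
pol (np.float64(-0.09579799837836082), array([0.43162196, 0.27494479]), array([[-0.0006, -0.0011],
       [-0.0009, -0.0007],
       [ 0.0016,  0.0028],
       [-0.0002, -0.0009]]), array([[ 0.99541488,  0.09565154],
       [-0.09565154,  0.99541488]]))
[0.3863 0.3334 0.173 ] [-0.0507  0.0539]
[0.3766 0.2225 0.173 ] [-0.0498 -0.0575]
[0.5378 0.353  0.141 ] [0.0982 0.0878]
[0.5198 0.1689 0.141 ] [ 0.0979 -0.0971]
[0.3562 0.1808 0.141 ] [-0.066  -0.1009]
[0.3727 0.3699 0.141 ] [-0.0678  0.0889]
caps [[ 0.6205 -0.1046  0.0406]
 [ 0.5066 -0.0866  0.0406]
 [ 0.6125 -0.16    0.0406]
 [ 0.4984 -0.1424  0.0406]]
rack (np.float64(-0.15319590977727027), array([ 0.55523821, -0.15106798]), array([[ 0.0003, -0.0002],
       [-0.0008,  0.0004],
       [ 0.0009, -0.0003],
       [-0.0005, -0.    ]]), array([[ 0.98828844,  0.15259739],
       [-0.15259739,  0.98828844]])) free [ 0.54669276 -0.20641214]
(np.float64(-0.16333508870939598), array([ 0.54771968, -0.15016193]), array([[-0.0015, -0.0013],
       [ 0.0004,  0.0018],
       [-0.0004,  0.0012],
       [ 0.0014, -0.0018]]), array([[ 0.98669045,  0.16260981],
       [-0.16260981,  0.98669045]]))
next [[ 0.4383 -0.351   0.0406]
 [ 0.4963 -0.4499  0.0406]] [ 0.46733114 -0.40046716  0.0406    ] 2.100968196846433
```

```bash
cat >> h.py <<'E'
def plan(wps,grip,start=None,v=.04,w=.13):
    """wps: [(x,y,z,roll,pitch,yaw)]; prints jog rows from the present (or given) pose"""
    if start is None:
        o=ctrl.get_obs();start=(*o["ee_pos"],*o["eef_rot"])
    p=np.array(start[:3]);Q=R.from_euler("xyz",start[3:]);rows=[]
    for k in wps:
        P1=np.array(k[:3]);Q1=R.from_euler("xyz",k[3:])
        tot=(Q.inv()*Q1).as_rotvec()
        n=int(np.ceil(max(np.linalg.norm(P1-p)/v,np.linalg.norm(tot)/w,1)))
        p0,Q0=p,Q
        for i in range(1,n+1):
            pt=p0+(P1-p0)*i/n;Qt=Q0*R.from_rotvec(tot*i/n)
            t=np.round(Q.inv().apply(pt-p),3);r=np.round((Q.inv()*Qt).as_rotvec(),3)
            p=p+Q.apply(t);Q=Q*R.from_rotvec(r);rows.append([*t.tolist(),*r.tolist(),grip])
    for i in range(0,len(rows),5):print(str(rows[i:i+5]).replace(" ","").replace("-0.0,","0,").replace("0.0,","0,"))
    print("end",p.round(4),Q.as_euler("xyz").round(3))
E
python3 - <<'E'
from h import *
pi=np.pi
plan([(.40,-.2,.28,pi,0,.75),(.3815,.278,.28,pi,0,1.475)],-.2,v=.045)
E
```

```text
[[0.035,-0.027,-0.007,0,0,-0.053,-0.2],[0.036,-0.025,-0.008,0,0,-0.053,-0.2],[0.037,-0.022,-0.007,0,0,-0.053,-0.2],[0.038,-0.021,-0.008,0,0,-0.053,-0.2],[0.04,-0.019,-0.007,0,0,-0.053,-0.2]]
[[0.04,-0.017,-0.008,-0.001,0,-0.053,-0.2],[0.042,-0.014,-0.007,0,0,-0.052,-0.2],[0.042,-0.013,-0.008,0,0,-0.053,-0.2],[0.042,-0.01,-0.007,0,0,-0.053,-0.2],[0.043,-0.008,-0.008,0,0,-0.053,-0.2]]
[[0.028,-0.033,0,0,0,-0.066,-0.2],[0.031,-0.031,0,0,0,-0.066,-0.2],[0.032,-0.029,0,0,0,-0.066,-0.2],[0.035,-0.026,0,0,0,-0.066,-0.2],[0.036,-0.025,0,0,0,-0.066,-0.2]]
[[0.037,-0.022,0,0,0,-0.066,-0.2],[0.039,-0.019,0,0,0,-0.065,-0.2],[0.04,-0.017,0,0,0,-0.066,-0.2],[0.041,-0.014,0,0,0,-0.066,-0.2],[0.042,-0.012,0,0,0,-0.066,-0.2]]
[[0.043,-0.008,0,0,0,-0.066,-0.2]]
end [0.3818 0.2781 0.2802] [ 3.141 -0.     1.475]
```

Call:
{"fn": "jog_arm", "kwargs": {"motion": [[0.035,-0.027,-0.007,0,0,-0.053,-0.2],[0.036,-0.025,-0.008,0,0,-0.053,-0.2],[0.037,-0.022,-0.007,0,0,-0.053,-0.2],[0.038,-0.021,-0.008,0,0,-0.053,-0.2],[0.04,-0.019,-0.007,0,0,-0.053,-0.2]], "squeeze": 20}}

```text
time_s: 0.6
ee_pos: [0.2611, -0.367, 0.2426]
eef_rot: [-3.141, -0.0, 0.488]
force: [0.5, 0.6, -0.0]
grip_width: 0.0568
grip_force: 0.0
```

Call:
{"fn": "jog_arm", "kwargs": {"motion": [[0.04,-0.017,-0.008,-0.001,0,-0.053,-0.2],[0.042,-0.014,-0.007,0,0,-0.052,-0.2],[0.042,-0.013,-0.008,0,0,-0.053,-0.2],[0.042,-0.01,-0.007,0,0,-0.053,-0.2],[0.043,-0.008,-0.008,0,0,-0.053,-0.2]]}}

```text
time_s: 1.1
ee_pos: [0.4005, -0.1984, 0.2806]
eef_rot: [3.141, 0.0, 0.752]
force: [-0.2, -0.7, 0.9]
grip_width: 0.0374
grip_force: 0.0
```

Call:
{"fn": "jog_arm", "kwargs": {"motion": [[0.028,-0.033,0,0,0,-0.066,-0.2],[0.031,-0.031,0,0,0,-0.066,-0.2],[0.032,-0.029,0,0,0,-0.066,-0.2],[0.035,-0.026,0,0,0,-0.066,-0.2],[0.036,-0.025,0,0,0,-0.066,-0.2]]}}

```text
time_s: 1.6
ee_pos: [0.391, 0.0192, 0.2801]
eef_rot: [3.141, 0.001, 1.082]
force: [1.2, 0.2, 0.6]
grip_width: 0.0377
grip_force: 0.0
```

Call:
{"fn": "jog_arm", "kwargs": {"motion": [[0.037,-0.022,0,0,0,-0.066,-0.2],[0.039,-0.019,0,0,0,-0.065,-0.2],[0.04,-0.017,0,0,0,-0.066,-0.2],[0.041,-0.014,0,0,0,-0.066,-0.2],[0.042,-0.012,0,0,0,-0.066,-0.2]]}}

```text
time_s: 2.1
ee_pos: [0.3823, 0.236, 0.2799]
eef_rot: [3.141, 0.001, 1.412]
force: [0.5, -1.7, -1.0]
grip_width: 0.038
grip_force: 0.0
```

Call:
{"fn": "jog_arm", "kwargs": {"motion": [[0.043,-0.008,0,0,0,-0.066,-0.2],[0,0,0,0,0,0,-0.2]]}}

```text
time_s: 2.3
ee_pos: [0.3809, 0.2814, 0.2791]
eef_rot: [-3.141, 0.001, 1.481]
force: [-0.6, -0.1, -0.2]
grip_width: 0.0373
grip_force: 0.0
```

Run:
```python
from h import *
o=ctrl.get_obs();print(o["time_s"],o["ee_pos"],o["eef_rot"],o["qpos"])
m=ctrl.camera_model("wrist");print(m)
im=ctrl.camera("wrist");cv2.imwrite("pics/w1.png",im[:,:,::-1])
Rm=cv2.Rodrigues(m["rvec"])[0]
def proj(p):
    c=Rm@p+m["tvec"];r=np.hypot(c[0],c[1]);th=np.arctan2(r,c[2]);K=m["intrinsics"]
    return K[0,2]+K[0,0]*th*c[0]/r,K[1,2]+K[1,1]*th*c[1]/r
for n,p in dict(h=(.3815,.278,.173),hl=(.3863,.3334,.173),hr=(.3766,.2225,.173)).items():print(n,proj(np.array(p)))
```

```text
2.3 [0.38094455 0.28139238 0.27911744] [-3.14076877e+00  1.19616706e-03  1.48102700e+00] [ 5.59114461e-01  7.83936256e-02  1.61278495e+00 -4.58429006e-04
  1.45179336e+00  6.48939022e-01]
{'intrinsics': array([[325.1922621 ,   0.        , 282.57343093],
       [  0.        , 325.1922621 , 210.18214517],
       [  0.        ,   0.        ,   1.        ]]), 'rvec': array([-2.85517937,  0.12925363,  0.02086469]), 'tvec': array([-0.35419025,  0.2526001 ,  0.55129249])}
h (np.float64(282.8705822954259), np.float64(212.63154662774326))
hl (np.float64(282.611598559769), np.float64(151.81805248335382))
hr (np.float64(283.00483116760574), np.float64(267.4700401346398))
```

View pics/w1.png

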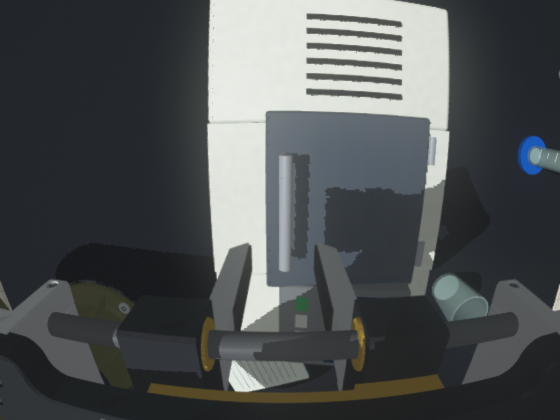

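The bar runs from (285,157) to (285,270) in the wrist view, about 2 px right of and 4 px below the prediction. So the bar centre is near (0.383, 0.275).

Call:
{"fn": "jog_arm", "kwargs": {"motion": [[-0.004,0.002,0.04,0,0,0,-0.2],[0,0,0.04,0,0,0,-0.2],[0,0,0.03,0,0,0,-0.2],[0,0,0.015,0,0,0,-0.2],[0,0,0,0,0,0,-0.2]]}}

```text
time_s: 2.85
ee_pos: [0.3829, 0.2721, 0.1532]
eef_rot: [-3.139, 0.003, 1.473]
force: [0.6, 0.7, 0.6]
grip_width: 0.0376
grip_force: 0.0
```

Call:
{"fn": "jog_arm", "kwargs": {"motion": [[0,0,0,0,0,0,-1],[0,0,0,0,0,0,-1],[0,0,0,0,0,0,-1],[0,0,0,0,0,0,-1]], "squeeze": 20}}

```text
time_s: 3.25
ee_pos: [0.3824, 0.2738, 0.1556]
eef_rot: [-3.14, 0.0, 1.475]
force: [-5.3, -1.2, 7.8]
grip_width: 0.0113
grip_force: 20.0
```

Run:
```python
from h import *
o=ctrl.get_obs();p=o["ee_pos"];print(p,o["eef_rot"],o["force"],o["grip_width"],o["grip_force"])
print("bar z",p[2]+.019)
ex=np.array([.9954,-.0957,0]);f=lambda t:(-.155*np.cos(t)+.044*np.sin(t))*ex+np.array([0,0,.155*np.sin(t)+.044*np.cos(t)])
plan([(*(p+f(t)-f(0)),*o["eef_rot"]) for t in np.linspace(0,1.68,16)[1:]],-1,v=.04)
```

```text
[0.38243901 0.27384792 0.15562744] [-3.13974562e+00  4.99792507e-04  1.47463272e+00] [-5.34375199 -1.15047487  7.83135234] 0.011331061165680561 20.003966689109802
bar z 0.17462743713393755
[[0,0.006,-0.017,0,0,0,-1],[0,0.008,-0.016,0,0,0,-1],[0,0.009,-0.016,0,0,0,-1],[0,0.011,-0.014,0,0,0,-1],[0,0.013,-0.013,0,0,0,-1]]
[[0,0.014,-0.011,0,0,0,-1],[0,0.015,-0.01,0,0,0,-1],[0,0.016,-0.008,0,0,0,-1],[0,0.017,-0.006,0,0,0,-1],[0,0.018,-0.004,0,0,0,-1]]
[[0,0.018,-0.002,0,0,0,-1],[0,0.018,0,0,0,0,-1],[0,0.018,0.002,0,0,0,-1],[0,0.017,0.004,0,0,0,-1],[0,0.017,0.005,0,0,0,-1]]
end [0.5966 0.2532 0.2612] [-3.14   0.     1.475]
```

Call:
{"fn": "jog_arm", "kwargs": {"motion": [[0,0.006,-0.017,0,0,0,-1],[0,0.008,-0.016,0,0,0,-1],[0,0.009,-0.016,0,0,0,-1],[0,0.011,-0.014,0,0,0,-1],[0,0.013,-0.013,0,0,0,-1]]}}

```text
time_s: 3.75
ee_pos: [0.4279, 0.2695, 0.2329]
eef_rot: [-3.137, 0.001, 1.476]
force: [-23.3, -2.6, 18.3]
grip_width: 0.0114
grip_force: 20.0
```

Call:
{"fn": "jog_arm", "kwargs": {"motion": [[0,0.014,-0.011,0,0,0,-1],[0,0.015,-0.01,0,0,0,-1],[0,0.016,-0.008,0,0,0,-1],[0,0.017,-0.006,0,0,0,-1],[0,0.018,-0.004,0,0,0,-1]]}}

```text
time_s: 4.25
ee_pos: [0.51, 0.2617, 0.2718]
eef_rot: [3.141, -0.0, 1.475]
force: [-5.0, 0.3, 4.2]
grip_width: 0.0116
grip_force: 20.0
```

Call:
{"fn": "jog_arm", "kwargs": {"motion": [[0,0.018,-0.002,0,0,0,-1],[0,0.018,0,0,0,0,-1],[0,0.018,0.002,0,0,0,-1],[0,0.017,0.004,0,0,0,-1],[0,0.017,0.005,0,0,0,-1]]}}

```text
time_s: 4.75
ee_pos: [0.5978, 0.253, 0.2615]
eef_rot: [3.141, 0.001, 1.475]
force: [-3.6, -0.5, -2.5]
grip_width: 0.0114
grip_force: 20.0
```

Call:
{"fn": "jog_arm", "kwargs": {"motion": [[0,0,0,0,0,0,-1],[0,0,0,0,0,0,-0.45],[0,0,0,0,0,0,-0.45],[0,0,0,0,0,0,-0.45]]}}

```text
time_s: 5.15
ee_pos: [0.597, 0.2534, 0.2615]
eef_rot: [3.141, 0.001, 1.475]
force: [0.1, 0.4, 0.4]
grip_width: 0.0257
grip_force: 0.0
```

Call:
{"fn": "jog_arm", "kwargs": {"motion": [[0,0,-0.03,0,0,0,-0.45],[0,0,-0.03,0,0,0,-0.45],[0,0,-0.03,0,0,0,-0.2],[0,-0.045,0,0,0,0,-0.1],[0,-0.045,0,0,0,0,-0.1]]}}

```text
time_s: 5.65
ee_pos: [0.507, 0.262, 0.351]
eef_rot: [3.14, 0.0, 1.474]
force: [-0.3, 0.5, 0.1]
grip_width: 0.0419
grip_force: 0.0
```

Call:
{"fn": "jog_arm", "kwargs": {"motion": [[0,-0.045,0,0,0,0,-0.1],[0,-0.04,0.04,0,0,0,-0.1],[0.002,0,0.04,0,0,0,-0.1],[0,0,0.03,0,0,0,-0.1],[0,0,0,0,0,0,-0.1]]}}

```text
time_s: 6.15
ee_pos: [0.4264, 0.2709, 0.2428]
eef_rot: [-3.138, 0.004, 1.475]
force: [-0.1, -1.0, 0.6]
grip_width: 0.0424
grip_force: 0.0
```

```bash
cat >> h.py <<'E'
def proj(m,p):
    Rm=cv2.Rodrigues(m["rvec"])[0];c=Rm@np.array(p)+m["tvec"];r=np.hypot(c[0],c[1]);th=np.arctan2(r,c[2]);K=m["intrinsics"]
    return np.array([K[0,2]+K[0,0]*th*c[0]/r,K[1,2]+K[1,1]*th*c[1]/r]).round(1)
def wpx(m,uv,z):
    K=m["intrinsics"];d=(np.array(uv)-K[:2,2])/K[0,0];th=np.linalg.norm(d)
    v=np.array([*(d/th*np.sin(th)),np.cos(th)]);Rm=cv2.Rodrigues(m["rvec"])[0];v=Rm.T@v;o=-Rm.T@m["tvec"];return o+v*(z-o[2])/v[2]
E
python3 - <<'E'
from h import *
o=ctrl.get_obs();print(o["time_s"],o["ee_pos"],o["eef_rot"])
m=ctrl.camera_model("wrist");np.save("m2.npy",m,allow_pickle=True)
im=ctrl.camera("wrist");cv2.imwrite("pics/w2.png",im[:,:,::-1])
ex=np.array([.9954,-.0957]);ey=np.array([.0957,.9954]);c=np.array([.4336,.2718])-.01*ex
for d in(-.057,0,.057):print(proj(m,[*(c+d*ey),.1006]))
E
```

```text
6.15 [0.42637963 0.27092696 0.24275199] [-3.1375629   0.00381646  1.47540609]
[279.8 249.2]
[279.7 197.5]
[279.5 141.4]
```

View pics/w2.png

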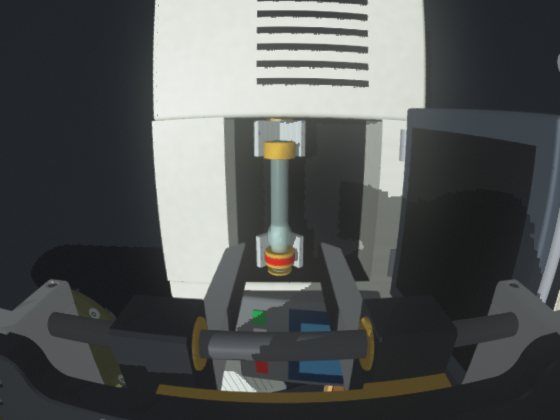

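The brass tube's caps are at (279.5,149) and (279.5,258). It is centred in the V and lies about 8 mm to the screen end of the trough's middle.

Call:
{"fn": "jog_arm", "kwargs": {"motion": [[-0.007,0,0.04,0,0,0,-0.1],[0,0,0.04,0,0,0,-0.1],[0,0,0.04,0,0,0,-0.1],[0,0,0.03,0,0,0,-0.1],[0,0,0.009,0,0,0,-0.1]]}}

```text
time_s: 6.7
ee_pos: [0.4275, 0.2642, 0.0859]
eef_rot: [-3.141, 0.002, 1.475]
force: [0.1, -0.2, 0.8]
grip_width: 0.0426
grip_force: 0.0
```

Call:
{"fn": "jog_arm", "kwargs": {"motion": [[0,0,0,0,0,0,-0.1],[0,0,0,0,0,0,-0.1]]}}

```text
time_s: 6.9
ee_pos: [0.4287, 0.265, 0.0888]
eef_rot: [3.139, -0.001, 1.475]
force: [0.3, 0.7, 1.2]
grip_width: 0.0423
grip_force: 0.0
```

Call:
{"fn": "jog_arm", "kwargs": {"motion": [[0,-0.005,0.006,0,0,0,-0.1],[0,0,0,0,0,0,-0.1],[0,0,0,0,0,0,-0.1]]}}

```text
time_s: 7.2
ee_pos: [0.4226, 0.265, 0.0812]
eef_rot: [3.14, 0.0, 1.475]
force: [-0.9, -0.1, -0.1]
grip_width: 0.0425
grip_force: 0.0
```

Call:
{"fn": "jog_arm", "kwargs": {"motion": [[0,0,0,0,0,0,-1],[0,0,0,0,0,0,-1],[0,0,0,0,0,0,-1],[0,0,0,0,0,0,-1]], "squeeze": 15}}

```text
time_s: 7.6
ee_pos: [0.4218, 0.2649, 0.0807]
eef_rot: [-3.14, 0.001, 1.475]
force: [-5.4, 0.7, 4.5]
grip_width: 0.0176
grip_force: 15.0
```

Run:
```python
from h import *
o=ctrl.get_obs();print(o["ee_pos"],o["eef_rot"],o["force"],o["grip_width"])
p=o["ee_pos"];pi=np.pi
plan([(p[0],p[1],.24,pi,0,1.475),(.48,.02,.24,pi,0,2.2),(.541,-.2056,.16,pi,0,2.983)],-1,v=.035)
```

```text
[0.4218261  0.26486941 0.08065335] [-3.14036029e+00  1.07404963e-03  1.47465539e+00] [-5.42113318  0.71751246  4.48757294] 0.017575458856263333
[[0,0,-0.032,0,0,0,-1],[0,0,-0.032,0,0,0,-1],[0,0,-0.032,-0.001,0.001,0,-1],[0,0,-0.031,0,0,0,-1],[0,0,-0.032,0,0,0,-1]]
[[-0.03,0.01,0,0,0,-0.091,-1],[-0.03,0.008,0,0,0,-0.09,-1],[-0.031,0.004,0,0,0,-0.091,-1],[-0.032,0.002,0,0,0,-0.091,-1],[-0.031,-0.001,0,0,0,-0.09,-1]]
[[-0.032,-0.004,0,0,0,-0.091,-1],[-0.03,-0.007,0,0,0,-0.091,-1],[-0.03,-0.009,0,0,0,-0.09,-1],[-0.027,-0.01,0.01,0,0,-0.098,-1],[-0.026,-0.014,0.01,0,0,-0.098,-1]]
[[-0.025,-0.015,0.01,0,0,-0.098,-1],[-0.023,-0.018,0.01,0,0,-0.098,-1],[-0.022,-0.02,0.01,0,0,-0.098,-1],[-0.019,-0.022,0.01,0,0,-0.098,-1],[-0.017,-0.024,0.01,0,0,-0.097,-1]]
[[-0.014,-0.026,0.01,0,0,-0.098,-1]]
end [ 0.5407 -0.206   0.1596] [-3.142 -0.     2.983]
```

Call:
{"fn": "jog_arm", "kwargs": {"motion": [[0,0,-0.02,0,0,0,-1],[0,0,-0.032,0,0,0,-1],[0,0,-0.032,0,0,0,-1],[0,0,-0.038,0,0,0,-1],[0,0,-0.038,0,0,0,-1]]}}

```text
time_s: 8.1
ee_pos: [0.4221, 0.2647, 0.242]
eef_rot: [3.142, 0.001, 1.475]
force: [0.6, 0.9, -0.6]
grip_width: 0.0177
grip_force: 15.0
```

Call:
{"fn": "jog_arm", "kwargs": {"motion": [[-0.03,0.01,0,0,0,-0.091,-1],[-0.03,0.008,0,0,0,-0.09,-1],[-0.031,0.004,0,0,0,-0.091,-1],[-0.032,0.002,0,0,0,-0.091,-1],[-0.031,-0.001,0,0,0,-0.09,-1]]}}

```text
time_s: 8.6
ee_pos: [0.4588, 0.1109, 0.2407]
eef_rot: [3.142, 0.001, 1.932]
force: [0.6, 0.0, -1.7]
grip_width: 0.0174
grip_force: 15.0
```

Call:
{"fn": "jog_arm", "kwargs": {"motion": [[-0.032,-0.004,0,0,0,-0.091,-1],[-0.03,-0.007,0,0,0,-0.091,-1],[-0.03,-0.009,0,0,0,-0.09,-1],[-0.027,-0.01,0.01,0,0,-0.098,-1],[-0.026,-0.014,0.01,0,0,-0.098,-1]]}}

```text
time_s: 9.1
ee_pos: [0.4954, -0.0373, 0.2207]
eef_rot: [-3.142, 0.001, 2.4]
force: [0.6, 0.5, -1.7]
grip_width: 0.0176
grip_force: 15.0
```

Call:
{"fn": "jog_arm", "kwargs": {"motion": [[-0.025,-0.015,0.01,0,0,-0.098,-1],[-0.023,-0.018,0.01,0,0,-0.098,-1],[-0.022,-0.02,0.01,0,0,-0.098,-1],[-0.019,-0.022,0.01,0,0,-0.098,-1],[-0.017,-0.024,0.01,0,0,-0.097,-1]]}}

```text
time_s: 9.6
ee_pos: [0.5344, -0.1785, 0.1704]
eef_rot: [-3.141, 0.0, 2.889]
force: [0.9, 0.4, -1.2]
grip_width: 0.0174
grip_force: 15.0
```

Call:
{"fn": "jog_arm", "kwargs": {"motion": [[-0.014,-0.026,0.01,0,0,-0.098,-1],[0,0,0,0,0,0,-1],[0,0,0,0,0,0,-1]]}}

```text
time_s: 9.9
ee_pos: [0.541, -0.2062, 0.1606]
eef_rot: [-3.141, -0.001, 2.981]
force: [-0.7, 0.6, -1.1]
grip_width: 0.0174
grip_force: 15.0
```

Run:
```python
from h import *
o=ctrl.get_obs();print(o["time_s"],o["ee_pos"],o["eef_rot"],o["qpos"],o["grip_width"])
m=ctrl.camera_model("wrist");np.save("m3.npy",m,allow_pickle=True)
im=ctrl.camera("wrist");cv2.imwrite("pics/w3.png",im[:,:,::-1])
ex=np.array([.987,-.158]);ey=np.array([.158,.987]);c=np.array([.541,-.2056])
for y in(0,.056,.112):
  for d in(-.061,0,.061):print(y,d,proj(m,[*(c+d*ex+y*ey),.0406]))
for a in(-.09,.09):
  for b in(-.032,.144):print("corner",proj(m,[*(c+a*ex+b*ey),.035]))
```

```text
9.9 [ 0.54097872 -0.20616991  0.16058963] [-3.14124131e+00 -5.13980326e-04  2.98065527e+00] [-4.27152352e-01  4.02730188e-01  1.48963197e+00 -4.99742832e-04
  1.24963397e+00 -1.83685354e+00] 0.017358753359009136
0 -0.061 [282.5 139.7]
0 0 [282.7 204. ]
0 0.061 [282.9 262.2]
0.056 -0.061 [343.1 140.3]
0.056 0 [340.9 203.9]
0.056 0.061 [337.7 261.6]
0.112 -0.061 [399.7 142.4]
0.112 0 [395.6 203.9]
0.112 0.061 [389.5 260.1]
corner [247.9 108.9]
corner [428.2 114.7]
corner [253.  284.3]
corner [411.2 280.2]
```

View pics/w3.png

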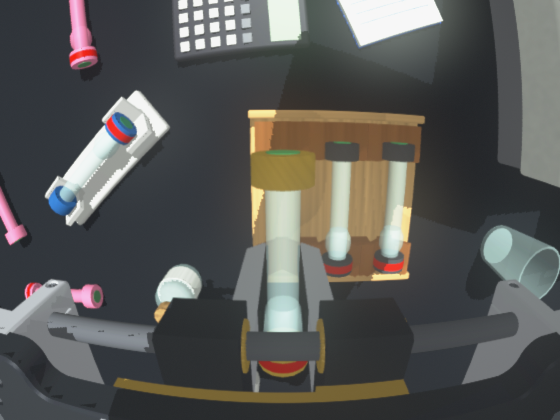

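The rack corners and reference caps match the prediction to about 1 px across. The brass tube is held above the free place at (283,204), bulb on the red-ring side. Lowering it now.

Call:
{"fn": "jog_arm", "kwargs": {"motion": [[0,0,0.04,0,0,0,-1],[0,0,0.04,0,0,0,-1],[0,0,0.03,0,0,0,-1],[0,0,0.015,0,0,0,-1],[0,0,0.008,0,0,0,-1]]}}

```text
time_s: 10.45
ee_pos: [0.5414, -0.2055, 0.0277]
eef_rot: [-3.141, 0.0, 2.983]
force: [0.3, 0.1, 0.1]
grip_width: 0.0176
grip_force: 15.0
```

Call:
{"fn": "jog_arm", "kwargs": {"motion": [[0,0,0,0,0,0,-1],[0,0,0,0,0,0,-1],[0,0,0,0,0,0,-1]]}}

```text
time_s: 10.75
ee_pos: [0.542, -0.2064, 0.0295]
eef_rot: [-3.14, 0.003, 2.983]
force: [0.1, -1.5, -0.7]
grip_width: 0.0175
grip_force: 15.0
```

Call:
{"fn": "jog_arm", "kwargs": {"motion": [[0,0,0.005,0,0,0,-1],[0,0,0.003,0,0,0,-1],[0,0,0,0,0,0,-1],[0,0,0,0,0,0,-1]]}}

```text
time_s: 11.15
ee_pos: [0.5415, -0.207, 0.0205]
eef_rot: [-3.14, 0.002, 2.983]
force: [-0.9, -4.5, 3.3]
grip_width: 0.0175
grip_force: 15.0
```

Call:
{"fn": "jog_arm", "kwargs": {"motion": [[0,0,0,0,0,0,-0.3],[0,0,0,0,0,0,-0.3],[0,0,0,0,0,0,-0.3]]}}

```text
time_s: 11.45
ee_pos: [0.5413, -0.206, 0.02]
eef_rot: [-3.141, 0.0, 2.983]
force: [0.2, -0.7, 0.2]
grip_width: 0.0322
grip_force: 0.0
```

Call:
{"fn": "jog_arm", "kwargs": {"motion": [[0,0,-0.03,0,0,0,-0.3],[0,0,-0.04,0,0,0,-0.3],[0,0,-0.04,0,0,0,-0.3],[0,0,-0.04,0,0,0,-0.3],[0,0,0,0,0,0,-0.2]]}}

```text
time_s: 11.95
ee_pos: [0.5431, -0.2067, 0.1757]
eef_rot: [-3.139, 0.009, 2.983]
force: [0.5, 0.0, -0.2]
grip_width: 0.0365
grip_force: 0.0
```

Run:
```python
from h import *
pi=np.pi;o=ctrl.get_obs();print(o["ee_pos"],o["eef_rot"])
m3=np.load("m3.npy",allow_pickle=True).item()
a=wpx(m3,(122,126),.0406);b=wpx(m3,(63,199),.0406);print("next",a,b,(a+b)/2,np.arctan2(*(a-b)[[1,0]]))
plan([(.4673,-.4005,.16,pi,0,-.21+2.2-.3),(.4673,-.4005,.16,pi,0,.3),(.4673,-.4005,.16,pi,0,-1.04)],-.2,v=.035,w=.14)
im=ctrl.camera("wrist");cv2.imwrite("pics/w4.png",im[:,:,::-1])
```

```text
[ 0.54313468 -0.20667498  0.17571185] [-3.13870342  0.00895708  2.98305595]
next [ 0.43601605 -0.34925056  0.0406    ] [ 0.49436868 -0.44777341  0.0406    ] [ 0.46519236 -0.39851199  0.0406    ] 2.1055163546002076
[[0.004,-0.02,0.002,0,0.001,0.129,-0.2],[0.002,-0.021,0.001,0.001,0.001,0.13,-0.2],[-0.001,-0.021,0.002,0,0.001,0.129,-0.2],[-0.003,-0.02,0.001,0,0.001,0.129,-0.2],[-0.007,-0.02,0.002,0.001,0.001,0.13,-0.2]]
[[-0.008,-0.019,0.002,0,0.001,0.129,-0.2],[-0.011,-0.018,0.001,0,0.001,0.129,-0.2],[-0.014,-0.016,0.002,0,0.001,0.129,-0.2],[-0.015,-0.014,0.001,0.001,0.001,0.13,-0.2],[-0.017,-0.012,0.002,0,0.001,0.129,-0.2]]
[[0,0,0,0,0,0.139,-0.2],[0,0,0,0,0,0.139,-0.2],[0,0,0,0,0,0.139,-0.2],[0,0,0,0,0,0.139,-0.2],[0,0,0,0,0,0.139,-0.2]]
[[0,0,0,0,0,0.139,-0.2],[0,0,0,0,0,0.139,-0.2],[0,0,0,0,0,0.139,-0.2],[0,0,0,0,0,0.139,-0.2],[0,0,0,0,0,0.139,-0.2]]
[[0,0,0,0,0,0.134,-0.2],[0,0,0,0,0,0.134,-0.2],[0,0,0,0,0,0.134,-0.2],[0,0,0,0,0,0.134,-0.2],[0,0,0,0,0,0.134,-0.2]]
[[0,0,0,0,0,0.134,-0.2],[0,0,0,0,0,0.134,-0.2],[0,0,0,0,0,0.134,-0.2],[0,0,0,0,0,0.134,-0.2],[0,0,0,0,0,0.134,-0.2]]
end [ 0.4675 -0.4007  0.16  ] [-3.141  0.    -1.04 ]
```

Call:
{"fn": "jog_arm", "kwargs": {"motion": [[0.004,-0.02,0.002,0,0.001,0.129,-0.2],[0.002,-0.021,0.001,0.001,0.001,0.13,-0.2],[-0.001,-0.021,0.002,0,0.001,0.129,-0.2],[-0.003,-0.02,0.001,0,0.001,0.129,-0.2],[-0.007,-0.02,0.002,0.001,0.001,0.13,-0.2]]}}

```text
time_s: 12.5
ee_pos: [0.5029, -0.3032, 0.1604]
eef_rot: [-3.137, -0.006, 2.331]
force: [-0.3, 0.4, -0.4]
grip_width: 0.0378
grip_force: 0.0
```

Call:
{"fn": "jog_arm", "kwargs": {"motion": [[-0.008,-0.019,0.002,0,0.001,0.129,-0.2],[-0.011,-0.018,0.001,0,0.001,0.129,-0.2],[-0.014,-0.016,0.002,0,0.001,0.129,-0.2],[-0.015,-0.014,0.001,0.001,0.001,0.13,-0.2],[-0.017,-0.012,0.002,0,0.001,0.129,-0.2]]}}

```text
time_s: 13.0
ee_pos: [0.4648, -0.4002, 0.1525]
eef_rot: [-3.133, -0.007, 1.684]
force: [0.5, 0.6, 0.5]
grip_width: 0.0377
grip_force: 0.0
```

Call:
{"fn": "jog_arm", "kwargs": {"motion": [[0,0,0,0,0,0.139,-0.2],[0,0,0,0,0,0.139,-0.2],[0,0,0,0,0,0.139,-0.2],[0,0,0,0,0,0.139,-0.2],[0,0,0,0,0,0.139,-0.2]]}}

```text
time_s: 13.5
ee_pos: [0.4651, -0.3994, 0.1524]
eef_rot: [-3.13, 0.001, 0.989]
force: [0.6, -0.2, 0.0]
grip_width: 0.0376
grip_force: 0.0
```

Call:
{"fn": "jog_arm", "kwargs": {"motion": [[0,0,0,0,0,0.139,-0.2],[0,0,0,0,0,0.139,-0.2],[0,0,0,0,0,0.139,-0.2],[0,0,0,0,0,0.139,-0.2],[0,0,0,0,0,0.139,-0.2]]}}

```text
time_s: 14.0
ee_pos: [0.4651, -0.3995, 0.1524]
eef_rot: [-3.133, 0.008, 0.294]
force: [0.0, 0.2, 0.5]
grip_width: 0.0375
grip_force: 0.0
```

Call:
{"fn": "jog_arm", "kwargs": {"motion": [[0,0,0,0,0,0.134,-0.2],[0,0,0,0,0,0.134,-0.2],[0,0,0,0,0,0.134,-0.2],[0,0,0,0,0,0.134,-0.2],[0,0,0,0,0,0.134,-0.2]]}}

```text
time_s: 14.5
ee_pos: [0.4651, -0.3994, 0.1524]
eef_rot: [-3.14, 0.011, -0.376]
force: [1.1, 0.1, -0.0]
grip_width: 0.0378
grip_force: 0.0
```

Call:
{"fn": "jog_arm", "kwargs": {"motion": [[0,0,0,0,0,0.134,-0.2],[0,0,0,0,0,0.134,-0.2],[0,0,0,0,0,0.134,-0.2],[0,0,0,0,0,0.134,-0.2],[0,0,0,0,0,0.134,-0.2]]}}

```text
time_s: 15.0
ee_pos: [0.4651, -0.3994, 0.1524]
eef_rot: [3.136, 0.01, -1.046]
force: [-0.4, -0.1, -1.0]
grip_width: 0.0378
grip_force: 0.0
```

Call:
{"fn": "jog_arm", "kwargs": {"motion": [[0,0,0,0,0,0,-0.2],[0,0,0,0,0,0,-0.2]]}}

```text
time_s: 15.2
ee_pos: [0.4652, -0.3997, 0.1532]
eef_rot: [3.136, 0.009, -1.036]
force: [-0.1, -0.2, -0.9]
grip_width: 0.0377
grip_force: 0.0
```

Run:
```python
from h import *
o=ctrl.get_obs();print(o["time_s"],o["ee_pos"],o["eef_rot"],o["qpos"])
m=ctrl.camera_model("wrist");np.save("m5.npy",m,allow_pickle=True)
im=ctrl.camera("wrist");cv2.imwrite("pics/w5.png",im[:,:,::-1])
print(proj(m,(.437,-.350,.0406)),proj(m,(.4955,-.449,.0406)))
for d in(-.057,.057):print("done",proj(m,(.5413+.987*d,-.2062-.158*d,.0406)))
```

```text
15.2 [ 0.46523359 -0.39966476  0.15318498] [ 3.13632431  0.00900346 -1.03617059] [-0.76824941  0.49019985  1.38137143 -0.00281508  1.28009934  1.83951424]
[282.  261.4] [281.9 143.5]
done [180.9 340.5]
done [102.1 283.2]
```

View pics/w5.png

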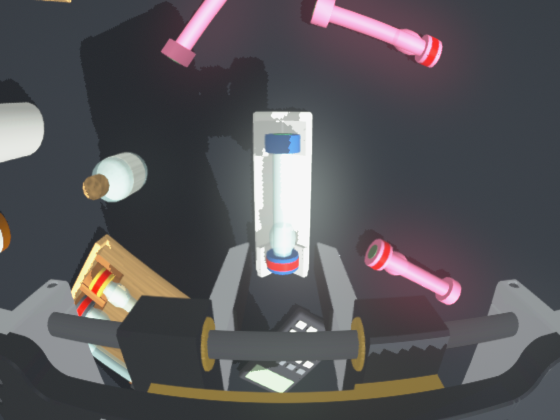

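The blue tube is centred, with caps at (283,143) and (283,261) as predicted. The brass tube's ring at (100,280) agrees with the rack place.

Call:
{"fn": "jog_arm", "kwargs": {"motion": [[0,0,0.04,0,0,0,-0.2],[0,0,0.04,0,0,0,-0.2],[0,0,0.03,0,0,0,-0.2],[0,0,0.015,0,0,0,-0.2],[0,0,0.004,0,0,0,-0.2]]}}

```text
time_s: 15.75
ee_pos: [0.464, -0.399, 0.0239]
eef_rot: [3.136, 0.01, -1.039]
force: [-0.6, 0.0, 1.2]
grip_width: 0.0375
grip_force: 0.0
```

Call:
{"fn": "jog_arm", "kwargs": {"motion": [[0,0,0,0,0,0,-0.2],[0,0,0,0,0,0,-0.2]]}}

```text
time_s: 15.95
ee_pos: [0.4651, -0.4001, 0.027]
eef_rot: [3.137, 0.005, -1.04]
force: [-1.2, -0.3, -0.1]
grip_width: 0.0375
grip_force: 0.0
```

Call:
{"fn": "jog_arm", "kwargs": {"motion": [[0,0,0.006,0,0,0,-0.2],[0,0,0,0,0,0,-0.2],[0,0,0,0,0,0,-1],[0,0,0,0,0,0,-1],[0,0,0,0,0,0,-1]]}}

```text
time_s: 16.45
ee_pos: [0.4646, -0.3994, 0.0196]
eef_rot: [3.137, 0.007, -1.04]
force: [4.4, 3.9, 2.3]
grip_width: 0.0174
grip_force: 15.1
```

Call:
{"fn": "jog_arm", "kwargs": {"motion": [[0,0,0,0,0,0,-1],[0,0,0,0,0,0,-1],[0,0,-0.02,0,0,0,-1],[0,0,-0.03,0,0,0,-1],[0,0,-0.035,0,0,0,-1]]}}

```text
time_s: 16.95
ee_pos: [0.4643, -0.3994, 0.1042]
eef_rot: [3.136, 0.01, -1.04]
force: [0.3, -0.0, -1.1]
grip_width: 0.0173
grip_force: 15.0
```

Call:
{"fn": "jog_arm", "kwargs": {"motion": [[0,0,-0.035,0,0,0,-1],[0,0,-0.035,0,0,0,-1],[0,0,-0.035,0,0,0,-1],[0,0,-0.035,0,0,0,-1],[0,0,0,0,0,0,-1]]}}

```text
time_s: 17.45
ee_pos: [0.4669, -0.4014, 0.2494]
eef_rot: [3.138, 0.0, -1.04]
force: [0.3, 0.1, -2.2]
grip_width: 0.0175
grip_force: 15.0
```

Run:
```python
from h import *
pi=np.pi;o=ctrl.get_obs();print(o["time_s"],o["ee_pos"],o["eef_rot"],o["grip_width"])
plan([(.46,-.1,.25,pi,0,.2),(.4224,.2722,.25,pi,0,1.475)],-1,v=.038,w=.13)
```

```text
17.45 [ 0.46693918 -0.40135373  0.24935195] [ 3.13835644e+00  1.24390264e-04 -1.04039904e+00] 0.017497294588423005
[[-0.026,-0.015,0,0,0,-0.124,-1],[-0.025,-0.017,0,0.001,0,-0.124,-1],[-0.022,-0.021,0,0,0.001,-0.124,-1],[-0.019,-0.023,0,0,0,-0.124,-1],[-0.016,-0.026,-0.001,0,0,-0.124,-1]]
[[-0.013,-0.027,0,0.001,0,-0.124,-1],[-0.009,-0.029,0,0,0,-0.124,-1],[-0.006,-0.029,0,0,0.001,-0.124,-1],[-0.002,-0.03,0,0,0,-0.124,-1],[0.001,-0.03,0,0.001,0,-0.124,-1]]
[[0.004,-0.037,0,0,0,-0.128,-1],[0.008,-0.037,0,0,0,-0.127,-1],[0.013,-0.035,0,0,0,-0.128,-1],[0.018,-0.033,0,0,0,-0.127,-1],[0.021,-0.031,0,0,0,-0.128,-1]]
[[0.025,-0.028,0,0,0,-0.127,-1],[0.029,-0.024,0,0,0,-0.128,-1],[0.031,-0.02,0,0,0,-0.127,-1],[0.034,-0.017,0,0,0,-0.128,-1],[0.035,-0.012,0,0,0,-0.127,-1]]
end [0.4221 0.2722 0.2501] [-3.141 -0.     1.475]
```

Call:
{"fn": "jog_arm", "kwargs": {"motion": [[-0.026,-0.015,0,0,0,-0.124,-1],[-0.025,-0.017,0,0.001,0,-0.124,-1],[-0.022,-0.021,0,0,0.001,-0.124,-1],[-0.019,-0.023,0,0,0,-0.124,-1],[-0.016,-0.026,-0.001,0,0,-0.124,-1]]}}

```text
time_s: 17.95
ee_pos: [0.4622, -0.2482, 0.2447]
eef_rot: [-3.141, 0.009, -0.415]
force: [0.5, 0.3, -1.6]
grip_width: 0.0175
grip_force: 15.0
```

Call:
{"fn": "jog_arm", "kwargs": {"motion": [[-0.013,-0.027,0,0.001,0,-0.124,-1],[-0.009,-0.029,0,0,0,-0.124,-1],[-0.006,-0.029,0,0,0.001,-0.124,-1],[-0.002,-0.03,0,0,0,-0.124,-1],[0.001,-0.03,0,0.001,0,-0.124,-1]]}}

```text
time_s: 18.45
ee_pos: [0.4585, -0.0983, 0.2457]
eef_rot: [-3.135, 0.005, 0.205]
force: [0.7, -1.1, -0.9]
grip_width: 0.0176
grip_force: 15.0
```

Call:
{"fn": "jog_arm", "kwargs": {"motion": [[0.004,-0.037,0,0,0,-0.128,-1],[0.008,-0.037,0,0,0,-0.127,-1],[0.013,-0.035,0,0,0,-0.128,-1],[0.018,-0.033,0,0,0,-0.127,-1],[0.021,-0.031,0,0,0,-0.128,-1]]}}

```text
time_s: 18.95
ee_pos: [0.4395, 0.0883, 0.2469]
eef_rot: [-3.133, 0.0, 0.843]
force: [0.6, 0.1, -1.3]
grip_width: 0.0173
grip_force: 15.0
```

Call:
{"fn": "jog_arm", "kwargs": {"motion": [[0.025,-0.028,0,0,0,-0.127,-1],[0.029,-0.024,0,0,0,-0.128,-1],[0.031,-0.02,0,0,0,-0.127,-1],[0.034,-0.017,0,0,0,-0.128,-1],[0.035,-0.012,0,0,0,-0.127,-1]]}}

```text
time_s: 19.45
ee_pos: [0.4205, 0.2744, 0.2479]
eef_rot: [-3.135, -0.004, 1.48]
force: [0.5, -0.6, -1.3]
grip_width: 0.0173
grip_force: 15.0
```

Call:
{"fn": "jog_arm", "kwargs": {"motion": [[0,0,0,0,0,0,-1],[0,0,0,0,0,0,-1]]}}

```text
time_s: 19.65
ee_pos: [0.4208, 0.2732, 0.2479]
eef_rot: [-3.135, -0.004, 1.475]
force: [-0.7, -0.8, -1.9]
grip_width: 0.0174
grip_force: 15.0
```

Run:
```python
from h import *
pi=np.pi;o=ctrl.get_obs();print(o["time_s"],o["ee_pos"],o["eef_rot"],o["grip_width"])
plan([(.4222,.2722,.088,pi,0,1.475)],-1,v=.035)
```

```text
19.65 [0.42079506 0.27319419 0.24789659] [-3.13451542 -0.00380612  1.47491787] 0.01737704979191641
[[0,0.001,0.032,-0.001,-0.001,0,-1],[-0.001,0,0.032,-0.002,-0.001,0,-1],[0,0,0.032,-0.001,0,0,-1],[0,0.001,0.032,-0.002,-0.001,0,-1],[0,0,0.032,-0.001,-0.001,0,-1]]
end [0.422  0.2724 0.0879] [-3.142  0.     1.475]
```

Call:
{"fn": "jog_arm", "kwargs": {"motion": [[0,0.001,0.032,-0.001,-0.001,0,-1],[-0.001,0,0.032,-0.002,-0.001,0,-1],[0,0,0.032,-0.001,0,0,-1],[0,0.001,0.032,-0.002,-0.001,0,-1],[0,0,0.025,-0.001,-0.001,0,-1]]}}

```text
time_s: 20.15
ee_pos: [0.4224, 0.2709, 0.094]
eef_rot: [3.141, 0.0, 1.472]
force: [0.0, 1.0, -1.8]
grip_width: 0.0172
grip_force: 15.0
```

Call:
{"fn": "jog_arm", "kwargs": {"motion": [[0,0,0,0,0,0,-1],[0,0,0,0,0,0,-1]]}}

```text
time_s: 20.35
ee_pos: [0.4231, 0.2719, 0.0966]
eef_rot: [3.14, -0.001, 1.473]
force: [0.2, -0.2, -0.6]
grip_width: 0.0177
grip_force: 15.0
```

Call:
{"fn": "jog_arm", "kwargs": {"motion": [[0,-0.001,0.008,0,0,0,-1],[0,0,0.005,0,0,0,-1],[0,0,0.003,0,0,0,-1],[0,0,0,0,0,0,-1],[0,0,0,0,0,0,-1]]}}

```text
time_s: 20.85
ee_pos: [0.4218, 0.2727, 0.0801]
eef_rot: [3.14, -0.001, 1.475]
force: [0.4, -1.0, -1.5]
grip_width: 0.0174
grip_force: 15.0
```

Call:
{"fn": "jog_arm", "kwargs": {"motion": [[0,0,0.001,0,0,0,-1],[0,0,0,0,0,0,-1],[0,0,0,0,0,0,-1]]}}

```text
time_s: 21.15
ee_pos: [0.4223, 0.2729, 0.0796]
eef_rot: [3.139, -0.002, 1.475]
force: [2.4, -0.4, 6.4]
grip_width: 0.0176
grip_force: 15.0
```

Call:
{"fn": "jog_arm", "kwargs": {"motion": [[0,0,0,0,0,0,-0.1],[0,0,0,0,0,0,-0.1],[0,0,0,0,0,0,-0.1],[0,0,-0.02,0,0,0,-0.1],[0,0,-0.035,0,0,0,-0.1]]}}

```text
time_s: 21.65
ee_pos: [0.4205, 0.2721, 0.1327]
eef_rot: [-3.139, 0.001, 1.475]
force: [0.1, -0.1, 1.8]
grip_width: 0.0421
grip_force: 0.0
```

Call:
{"fn": "jog_arm", "kwargs": {"motion": [[0,0,-0.035,0,0,0,-0.1],[0,0,-0.035,0,0,0,-0.1],[0,0,-0.035,0,0,0,-0.1],[0,0,0,0,0,0,-0.1],[0,0,0,0,0,0,-0.1]]}}

```text
time_s: 22.15
ee_pos: [0.4214, 0.2726, 0.2389]
eef_rot: [3.14, -0.001, 1.475]
force: [-1.0, 0.2, 0.4]
grip_width: 0.0422
grip_force: 0.0
```

Run:
```python
from h import *
pi=np.pi;o=ctrl.get_obs();print(o["time_s"],o["ee_pos"],o["eef_rot"],o["grip_width"])
im=ctrl.camera("wrist");cv2.imwrite("pics/w6.png",im[:,:,::-1])
p=o["ee_pos"]
plan([(p[0],p[1],.355,pi,0,1.475),(.597,.2534,.355,pi,0,1.475),(.597,.2534,.2615,pi,0,1.475)],-.3,v=.038)
```

```text
22.15 [0.42143895 0.27255192 0.23889125] [ 3.14002543e+00 -1.42272810e-03  1.47488470e+00] 0.042217601306057395
[[0,0,-0.029,0,0,0,-0.3],[0,0,-0.029,0,0,0,-0.3],[0,0,-0.03,0,0,0,-0.3],[0,0,-0.029,0,0,0,-0.3],[0,0.035,0,0,0,0,-0.3]]
[[-0.001,0.036,0,0,0,0,-0.3],[0,0.035,0,0,0,0,-0.3],[-0.001,0.036,0,0,0,0,-0.3],[0,0.035,0,0,0,0,-0.3],[0,0,0.031,0,0,0,-0.3]]
[[0,0,0.031,0,0,0,-0.3],[0,0,0.032,0,0,0,-0.3]]
end [0.5971 0.2534 0.261 ] [ 3.141 -0.     1.475]
```

View pics/w6.png

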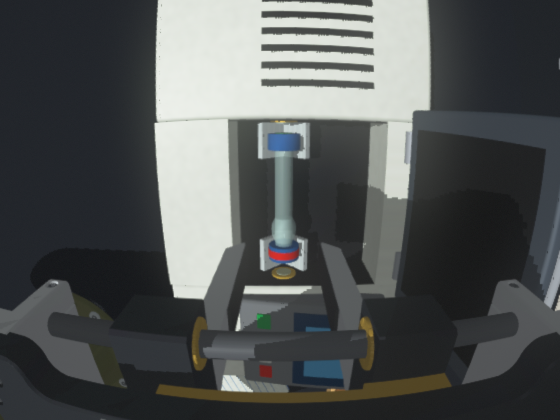

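The blue tube lies in the saddles, caps at (284,141) and (284,251), with the bulb and red ring at the screen end. Next I re-grip the lid handle, stopping above it first to check the pose.

Call:
{"fn": "jog_arm", "kwargs": {"motion": [[0,0,-0.029,0,0,0,-0.3],[0,0,-0.029,0,0,0,-0.3],[0,0,-0.03,0,0,0,-0.3],[0,0,-0.029,0,0,0,-0.3],[0,0.035,0,0,0,0,-0.3]]}}

```text
time_s: 22.7
ee_pos: [0.4554, 0.27, 0.3597]
eef_rot: [3.136, -0.004, 1.477]
force: [0.7, 0.7, 0.0]
grip_width: 0.0329
grip_force: 0.0
```

Call:
{"fn": "jog_arm", "kwargs": {"motion": [[-0.001,0.036,0,0,0,0,-0.3],[0,0.035,0,0,0,0,-0.3],[-0.001,0.036,0,0,0,0,-0.3],[0,0.035,0,0,0,0,-0.4],[0,0,0,0,0,0,-0.4]]}}

```text
time_s: 23.2
ee_pos: [0.6001, 0.2524, 0.3513]
eef_rot: [-3.137, 0.002, 1.473]
force: [-0.1, -0.4, -1.3]
grip_width: 0.0285
grip_force: 0.0
```

Call:
{"fn": "jog_arm", "kwargs": {"motion": [[0,0,0,0,0,0,-0.45],[0,0,0,0,0,0,-0.45]]}}

```text
time_s: 23.4
ee_pos: [0.5967, 0.2537, 0.3558]
eef_rot: [3.141, -0.001, 1.475]
force: [0.5, -0.7, 0.1]
grip_width: 0.0257
grip_force: 0.0
```

Call:
{"fn": "jog_arm", "kwargs": {"motion": [[0,0,0.03,0,0,0,-0.45],[0,0,0.025,0,0,0,-0.45],[0,0,0.02,0,0,0,-0.45],[0,0,0.015,0,0,0,-0.45],[0,0,0,0,0,0,-0.45]]}}

```text
time_s: 23.9
ee_pos: [0.5961, 0.2537, 0.2648]
eef_rot: [-3.14, -0.0, 1.476]
force: [-0.0, 0.5, 0.7]
grip_width: 0.0258
grip_force: 0.0
```

Call:
{"fn": "jog_arm", "kwargs": {"motion": [[0,0,0.004,0,0,0,-0.45],[0,0,0,0,0,0,-1],[0,0,0,0,0,0,-1],[0,0,0,0,0,0,-1],[0,0,0,0,0,0,-1]], "squeeze": 20}}

```text
time_s: 24.4
ee_pos: [0.5977, 0.2536, 0.2632]
eef_rot: [3.139, -0.002, 1.475]
force: [0.1, 0.1, 5.1]
grip_width: 0.0115
grip_force: 20.0
```

Run:
```python
from h import *
o=ctrl.get_obs();p=o["ee_pos"];print(p,o["eef_rot"],o["force"],o["grip_width"],o["grip_force"])
ex=np.array([.9954,-.0957,0]);f=lambda t:(-.155*np.cos(t)+.044*np.sin(t))*ex+np.array([0,0,.155*np.sin(t)+.044*np.cos(t)])
# end at the TCP of the closed-lid grip
print("arc end",p+f(0)-f(1.68))
plan([(*(p+f(t)-f(1.68)),*o["eef_rot"]) for t in np.linspace(1.68,0,21)[1:]],-1,v=.04)
```

```text
[0.59772597 0.2536345  0.26315767] [ 3.13882026e+00 -1.87496006e-03  1.47472652e+00] [0.05708241 0.05327409 5.14032973] 0.01150219090186347 20.000823140144348
arc end [0.38308703 0.27427038 0.15787639]
[[0,-0.013,-0.005,0,0,0,-1],[0,-0.013,-0.003,0,0,0,-1],[0,-0.013,-0.003,0,0,0,-1],[0,-0.014,-0.001,0,0,0,-1],[0,-0.013,0,0,0,0,-1]]
[[0,-0.014,0.001,0,0,0,-1],[0,-0.013,0.002,0,0,0,-1],[0,-0.013,0.003,0,0,0,-1],[0,-0.013,0.005,0,0,0,-1],[0,-0.012,0.005,0,0,0,-1]]
[[0,-0.012,0.007,0,0,0,-1],[0,-0.012,0.007,0,0,0,-1],[0,-0.01,0.008,0,0,0,-1],[0,-0.01,0.009,0,0,0,-1],[0,-0.009,0.01,0,0,0,-1]]
[[0,-0.009,0.011,0,0,0,-1],[0,-0.007,0.011,0,0,0,-1],[0,-0.006,0.012,0,0,0,-1],[0,-0.006,0.013,0,0,0,-1],[0,-0.004,0.013,0,0,0,-1]]
end [0.383  0.2745 0.1576] [ 3.139e+00 -2.000e-03  1.475e+00]
```

Call:
{"fn": "jog_arm", "kwargs": {"motion": [[0,-0.013,-0.005,0,0,0,-1],[0,-0.013,-0.003,0,0,0,-1],[0,-0.013,-0.003,0,0,0,-1],[0,-0.014,-0.001,0,0,0,-1],[0,-0.013,0,0,0,0,-1]]}}

```text
time_s: 24.9
ee_pos: [0.5317, 0.26, 0.2749]
eef_rot: [3.138, -0.002, 1.475]
force: [2.8, 1.5, 3.9]
grip_width: 0.0112
grip_force: 20.0
```

Call:
{"fn": "jog_arm", "kwargs": {"motion": [[0,-0.014,0.001,0,0,0,-1],[0,-0.013,0.002,0,0,0,-1],[0,-0.013,0.003,0,0,0,-1],[0,-0.013,0.005,0,0,0,-1],[0,-0.012,0.005,0,0,0,-1]]}}

```text
time_s: 25.4
ee_pos: [0.4669, 0.2664, 0.2585]
eef_rot: [3.139, -0.002, 1.475]
force: [1.8, 1.6, 0.2]
grip_width: 0.0109
grip_force: 20.0
```

Call:
{"fn": "jog_arm", "kwargs": {"motion": [[0,-0.012,0.007,0,0,0,-1],[0,-0.012,0.007,0,0,0,-1],[0,-0.01,0.008,0,0,0,-1],[0,-0.01,0.009,0,0,0,-1],[0,-0.009,0.01,0,0,0,-1]]}}

```text
time_s: 25.9
ee_pos: [0.4142, 0.2715, 0.2172]
eef_rot: [3.139, -0.002, 1.475]
force: [1.5, 2.6, 1.8]
grip_width: 0.0116
grip_force: 20.0
```

Call:
{"fn": "jog_arm", "kwargs": {"motion": [[0,-0.009,0.011,0,0,0,-1],[0,-0.007,0.011,0,0,0,-1],[0,-0.006,0.012,0,0,0,-1],[0,-0.006,0.012,0,0,0,-1],[0,-0.004,0.01,0,0,0,-1]]}}

```text
time_s: 26.4
ee_pos: [0.3831, 0.2745, 0.1601]
eef_rot: [3.138, -0.002, 1.475]
force: [12.4, 0.7, -1.6]
grip_width: 0.0114
grip_force: 20.0
```

Call:
{"fn": "jog_arm", "kwargs": {"motion": [[0,0,0,0,0,0,-1],[0,0,0,0,0,0,-1]]}}

```text
time_s: 26.6
ee_pos: [0.383, 0.2744, 0.1599]
eef_rot: [3.139, -0.001, 1.475]
force: [8.3, 3.6, -5.4]
grip_width: 0.0111
grip_force: 20.0
```

Call:
{"fn": "jog_arm", "kwargs": {"motion": [[0,-0.001,0.002,0,0,0,-1],[0,0,0.001,0,0,0,-1],[0,0,0.001,0,0,0,-1],[0,0,0,0,0,0,-1],[0,0,0,0,0,0,-1]]}}

```text
time_s: 27.1
ee_pos: [0.3825, 0.2746, 0.1577]
eef_rot: [3.138, -0.002, 1.475]
force: [2.3, -1.4, 12.2]
grip_width: 0.0112
grip_force: 20.0
```

Call:
{"fn": "jog_arm", "kwargs": {"motion": [[0,0,0.001,0,0,0,-1],[0,0,0,0,0,0,-1],[0,0,0,0,0,0,-0.3],[0,0,0,0,0,0,-0.3],[0,0,0,0,0,0,-0.3]]}}

```text
time_s: 27.6
ee_pos: [0.3812, 0.2743, 0.1552]
eef_rot: [3.141, -0.0, 1.475]
force: [-0.0, 0.3, 0.2]
grip_width: 0.0311
grip_force: 0.0
```

Call:
{"fn": "jog_arm", "kwargs": {"motion": [[0,0,-0.02,0,0,0,-0.3],[0,0,-0.035,0,0,0,-0.3],[0,0,-0.04,0,0,0,-0.3],[-0.03,-0.02,-0.02,0,0,0,-0.3],[-0.04,0,0,0,0,0,-0.3]]}}

```text
time_s: 28.1
ee_pos: [0.3542, 0.2069, 0.2728]
eef_rot: [3.138, -0.003, 1.477]
force: [1.3, -0.3, -0.9]
grip_width: 0.0327
grip_force: 0.0
```

Call:
{"fn": "jog_arm", "kwargs": {"motion": [[-0.04,0,0,0,0,0,-0.3],[-0.04,0,0,0,0,0,-0.3],[-0.04,0,0,0,0,0,-0.3],[-0.04,0,0,0,0,0,-0.3],[-0.04,0,0,0,0,0,-0.3]]}}

```text
time_s: 28.6
ee_pos: [0.335, 0.0061, 0.2703]
eef_rot: [3.141, -0.001, 1.475]
force: [0.3, -0.1, 0.3]
grip_width: 0.033
grip_force: 0.0
```

Call:
{"fn": "jog_arm", "kwargs": {"motion": [[-0.04,0,0,0,0,0,-0.3],[-0.03,0,0,0,0,0,-0.3],[0,0,0,0,0,0,-0.3],[0,0,0,0,0,0,-0.3]]}}

```text
time_s: 29.0
ee_pos: [0.3288, -0.0622, 0.2702]
eef_rot: [3.141, -0.001, 1.473]
force: [0.7, -0.5, -0.4]
grip_width: 0.0328
grip_force: 0.0
```

Run:
```python
from h import *
im=ctrl.camera("top")[:,:,::-1];cv2.imwrite("pics/t9.png",cv2.resize(im[165:310,15:415],None,fx=2,fy=2,interpolation=cv2.INTER_CUBIC))
o=ctrl.get_obs();print(o["time_s"],o["ee_pos"],o["force"])
```

```text
29.05 [ 0.32892972 -0.06169878  0.27025834] [0.1453573  0.24614663 0.4950242 ]
```

View pics/t9.png

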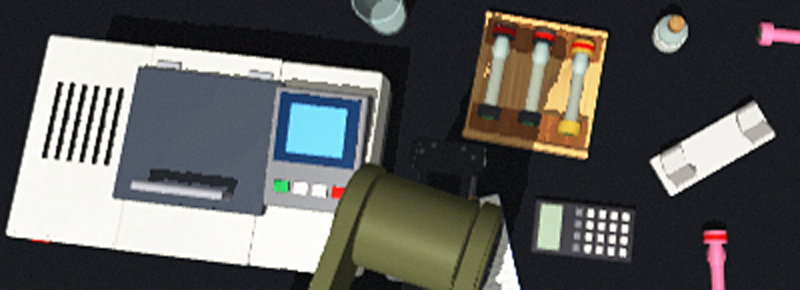

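The lid is closed, with its handle at (180,188) as at the start. The brass tube lies in the rack's third place at (577,85) with its red ring at the top like the others. The stand at (712,148) is empty, and nothing else has moved.

```bash
python3 -c "
from station import ctrl
print(ctrl.hand_in())"
```

```text
the job is handed in; nothing more can be done
None
```

I handed the job in at about 29 s on the robot's clock. The brass-capped tube is in the rack's empty place with its bulb like the others, the blue-capped tube is in the trough with its bulb to the screen, and the lid is closed; the hand-in returned no verdict, so this rests on the last camera views.

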